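# Put the thread spools back in their own dishes

### The job

Each of the three wound thread spools has its own dish: stand the large spool upright in the large dish, the medium spool in the medium dish and the small spool in the small dish, each flat on the dish's floor inside the rim. The wax tin is in the way in the small dish and belongs upright on the cork mat, wholly on it. Leave the empty bobbin and the glass jar standing where they are.

Things in the scene. Friction and masses are not known exactly. Their poses are not given: they have to be found in the camera images.
- spool_large_mid (a point): large thread spool: upright round spool with cream end discs, wound full with dark brown thread so that it is practically a plain cylinder, 62 mm in diameter and 60 mm tall (the widest of the three). Point at its centre, half-way up (30 mm above its underside); z along the spool's axis. At the start it stands on the bare table.
- spool_medium_mid (a point): medium thread spool: upright round spool with cream end discs, wound full with dark brown thread so that it is practically a plain cylinder, 46 mm in diameter and 54 mm tall (the middle-sized of the three). Point at its centre, half-way up (27 mm above its underside); z along the spool's axis. At the start it stands on the bare table.
- spool_small_mid (a point): small thread spool: upright round spool with cream end discs, wound full with dark brown thread so that it is practically a plain cylinder, 32 mm in diameter and 48 mm tall (the narrowest of the three). Point at its centre, half-way up (24 mm above its underside); z along the spool's axis. At the start it stands in the large dish.
- tin_mid (a point): round bare-aluminium wax tin with a screw lid, 44 mm in diameter, 50 mm tall, shut. Point at its centre, 25 mm above its underside; z along its axis. At the start it stands in the small dish.
- dish_large_in (a point): large dish: shallow round turned-wood dish fixed to the table, inside diameter 86 mm, outside 96 mm, with a rim that rises 4 mm above its flat floor (rim 5 mm thick). Point at the centre of the floor, 4 mm above the table; z up.
- dish_medium_in (a point): medium dish: shallow round turned-wood dish fixed to the table, inside diameter 70 mm, outside 80 mm, with a rim that rises 4 mm above its flat floor (rim 5 mm thick). Point at the centre of the floor, 4 mm above the table; z up.
- dish_small_in (a point): small dish: shallow round turned-wood dish fixed to the table, inside diameter 56 mm, outside 66 mm, with a rim that rises 4 mm above its flat floor (rim 5 mm thick). Point at the centre of the floor, 4 mm above the table; z up.
- cork_mat_top (a point): square cork mat, 100 x 100 mm, 5 mm thick, fixed to the table. Point at the centre of its top face; x and y parallel to its edges, z up.
- bobbin_mid (a point): bystander: empty pale-wood bobbin with a bare thin waist (20 mm) between two end discs of 46 mm, 54 mm tall, standing loose on the table; no thread on it. Point at its centre, 27 mm up.
- jar_mid (a point): bystander: small amber glass dye jar with a black cap, 40 mm in diameter (cap 32 mm), 60 mm tall, standing loose on the table. Point at its centre, 30 mm up.

How it is judged:
At the end, for the whole second after the job is handed in: Each spool upright (0.1 rad) on the floor of its dish, axis within 14 mm of the dish's centre; the tin upright flat on the mat, within 30 mm of its centre along each edge; all four at rest; bobbin and jar upright within 20 mm of where they began (horizontal distance between spool_large_mid and dish_large_in below 0.014 m and angle between each of spool_large_mid, spool_medium_mid, spool_small_mid, tin_mid's own z axis and vertical below 0.1 rad and z of spool_large_mid in the frame of dish_large_in between 0.026 and 0.033 m and linear speed of each of spool_large, spool_medium, spool_small, tin below 0.02 m/s and horizontal distance between spool_medium_mid and dish_medium_in below 0.014 m and z of spool_medium_mid in the frame of dish_medium_in between 0.023 and 0.03 m and horizontal distance between spool_small_mid and dish_small_in below 0.014 m and z of spool_small_mid in the frame of dish_small_in between 0.02 and 0.027 m and x of tin_mid in the frame of cork_mat_top between -0.03 and 0.03 m and y of tin_mid in the frame of cork_mat_top between -0.03 and 0.03 m and z of tin_mid in the frame of cork_mat_top between 0.021 and 0.028 m and distance of each of bobbin_mid, jar_mid from where it was at the start of the episode below 0.02 m and angle between each of bobbin_mid, jar_mid's own z axis and vertical below 0.15 rad); the robot touches nothing.
It fails at once if the empty bobbin was pushed away or knocked over (distance of bobbin_mid from where it was at the start of the episode above 0.02 m or angle between bobbin_mid's own z axis and vertical above 0.35 rad).
It fails at once if the glass jar was pushed away or knocked over (distance of jar_mid from where it was at the start of the episode above 0.02 m or angle between jar_mid's own z axis and vertical above 0.35 rad).
It also fails if it takes over 115 s, if anything falls off the work surface, if the arm or the gripper's body presses on something with over 40 N, if the wrist force passes 120 N, or if a joint passes its speed limit or range.

### The arm

A 6-joint arm with a two-finger parallel gripper is mounted at the origin on the work surface. World frame = base frame: x ahead of the robot, y to its left, z up, the work surface at z = 0. Lengths are in m, angles in rad, forces in N, time in s.
With the tool pointing down it reaches from about 0.375 to 0.9 m from the base axis. Payload 3.1 kg.
Tool frame: the origin (TCP) lies at the very end of the fingers, on their centre line; the grasp point (between the pads) lies 19 mm behind it; z points along the fingers, y is the direction in which the jaws open and shut (so a half turn about z gives the same grasp; the last joint's range is limited). The gripper opens to 85 mm and grips with 20 to 120 N. Pads are 22 mm wide; open, the fingers measure 114 mm over their backs; the gripper's body (76 mm by 85 mm) begins 54 mm behind the grasp point. The pads swing forward as they close: fully open they stand 13 mm farther back than shut.
Start: joints at [1.125, 0.527, 1.433, -0, 1.181, -0.178], TCP at [0.165, 0.603, 0.231] pointing down, gripper open.
Joint ranges: [-3.08, 3.08], [-0.75, 2.2], [0.22, 2.44], [-1.43, 4.57], [0, 2.65], [-2.85, 2.85]. Speed limits (rad/s): [2.79, 2.79, 3.14, 3.14, 3.14, 3.14].

### API

Orientations are given as a unit quaternion [x, y, z, w].
In Python, from station import manip gives the robot as it stands. The module is installed in compiled form; this text tells all that it offers.
- The arm moves only by the tool send_rows, never from a script. Its argument "commands" is a list of rows, each an object with "delta_pos": the shift along the world's x, y, z in cm, a list of three; "yaw": the turn about the world's z in rad. A call has 1 to 10 rows; each row shifts and turns the pose as measured when the row begins; what a row does not reach is not made up. A row lasts 1/8 s, in which the tool goes at most 62.5 mm and 10.7 degrees, less where a joint would pass 70% of its speed; a pose out of reach is approached as far as the arm can. A call is refused whole if a number of a shift passes 6.25 or a number of a turn 0.188, either way. A call with a gripper value outside its range is refused whole. "grip" is the closure, from -1 (fully open) to 1 (shut), set as the call begins (left out, the last holds). The fingers move at their own pace and stop on an object; "force" is the grip in N (left out, the last holds). Time passes only in rows, so rows that do not move let the fingers close. It gives the time, the measured TCP pose, the force and the opening at its end, in the units of the state.
- manip.sense(): the state, without advancing time (a new reading comes with each control period).
- manip.snapshot(name): name is "scene" or "top" or "wrist"; returns the picture (480x640x3 uint8, blue, green, red); there is no depth.
- manip.get_calibration(name): a dict with "fx", "fy", "cx", "cy" (pixels), "dist_coeffs" ([k1, k2, p1, p2, k3] as OpenCV has them; the pictures are not rectified), "world_to_cam" (4x4, takes a point from world to camera coordinates); the wrist camera has in their place "mount" (4x4, takes a point from camera to tool coordinates, whose origin is the TCP and whose axes are the flange's). Camera axes: x right, y down, z forward; pixel columns grow to the right and rows downward; lengths in m; the calibration is good to about 2 mm. A picture is of the moment at which its call begins: read the wrist's pose just before it. get_calibration takes no time and is no camera call.
- manip.sign_off(): hands the job in, once; it reports no verdict.
The state is a dict: "t": time; "q": joint angles; "qd": joint speeds; "tau": joint torques, N m; "tcp_pos": TCP position; "tool_rot": TCP orientation; "force": force on the tool from outside, world axes, zero at the start; "ft_torque": the same for the moment, N m; "finger_gap": opening from 0.0 (shut) to 1.0 (fully open).
Only numpy, scipy, OpenCV 4.12 (cv2) and the standard library are available. Lean on these libraries where they do the work, as an engineer would, in place of code of your own. Each camera call takes 0.05 s, during which the arm holds its last target. There are 200 camera calls.

## Working session

There is one attempt and no reset: what is moved stays moved. The work goes in short steps, Python scripts to look and compute and a tool call to move; the robot and the scene stay as the last step left them, time stands still between calls to the robot, and variables do not carry over. Pictures are saved under pics/ and viewed, about 12 in all and at most 16, crops included, and the job is handed in when it is done.

Besides the shell and the picture viewer there is one more tool, called after "Call:" as a command line: name --argument value ..., lists and objects as JSON in quotes. send_rows: Moves the arm, as the interface text tells. Its arguments: {"type":"object","properties":{"commands":{"type":"array","items":{"type":"object","properties":{"delta_pos":{"type":"array","items":{"type":"number"}},"yaw":{"type":"number"}}}},"grip":{"type":"number"},"force":{"type":"number"}},"required":["commands"]}

```bash
mkdir -p pics
python3 - <<'E'
from station import manip
import cv2
s=manip.sense();print(s['t'],s['tcp_pos'],s['tool_rot'],s['finger_gap'])
for n in['scene','top']:
    cv2.imwrite(f'pics/{n}0.png',manip.snapshot(n)); c=manip.get_calibration(n); print(n,c)
print(manip.get_calibration('wrist'))
E
```

```text
0.0 [0.16502831 0.60206378 0.23032167] [ 1.33496786e-01  9.91048626e-01 -1.05441015e-03 -3.43639633e-04] 0.994069931171744
scene {'fx': 578.066339067597, 'fy': 578.066339067597, 'cx': 315.66047281015534, 'cy': 242.05963934251267, 'dist_coeffs': array([-0.09487168,  0.        ,  0.        ,  0.        ,  0.        ]), 'world_to_cam': array([[-0.6659352 ,  0.74600469, -0.00270528,  0.35804487],
       [ 0.64625137,  0.57506935, -0.50165168, -0.33486604],
       [-0.37267878, -0.3358158 , -0.86506547,  1.55109014],
       [ 0.        ,  0.        ,  0.        ,  1.        ]])}
top {'fx': 550.657825920083, 'fy': 550.657825920083, 'cx': 326.92126290986477, 'cy': 236.4707022179173, 'dist_coeffs': array([-0.09792034,  0.        ,  0.        ,  0.        ,  0.        ]), 'world_to_cam': array([[-0.01607584, -0.99967457, -0.01980688,  0.0438421 ],
       [-0.99514477,  0.01792046, -0.09677672,  0.52174718],
       [ 0.09710018,  0.01815495, -0.99510902,  1.02312595],
       [ 0.        ,  0.        ,  0.        ,  1.        ]])}
{'fx': 365.30860364967396, 'fy': 365.30860364967396, 'cx': 316.4575835600297, 'cy': 241.82931686581176, 'dist_coeffs': array([-0.02258296,  0.        ,  0.        ,  0.        ,  0.        ]), 'mount': array([[-4.36651953e-04, -9.44540912e-01, -3.28393475e-01,
         8.50123751e-02],
       [ 9.99999904e-01, -4.25937696e-04, -1.04558507e-04,
         3.06147475e-04],
       [-4.11153721e-05, -3.28393489e-01,  9.44541007e-01,
        -1.43303780e-01],
       [ 0.00000000e+00,  0.00000000e+00,  0.00000000e+00,
         1.00000000e+00]])}
```

View pics/top0.png

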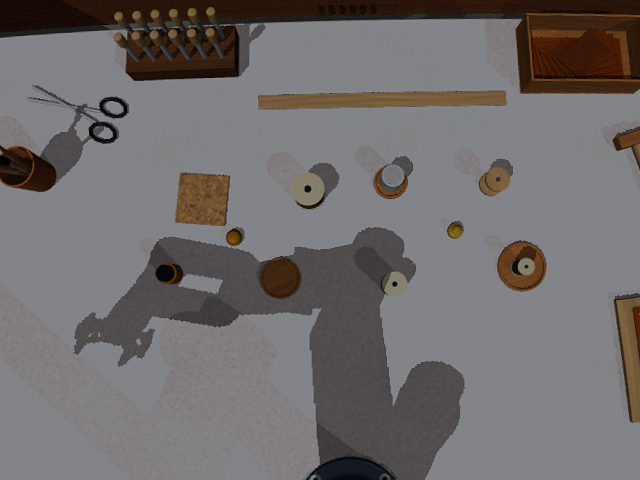

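View pics/scene0.png

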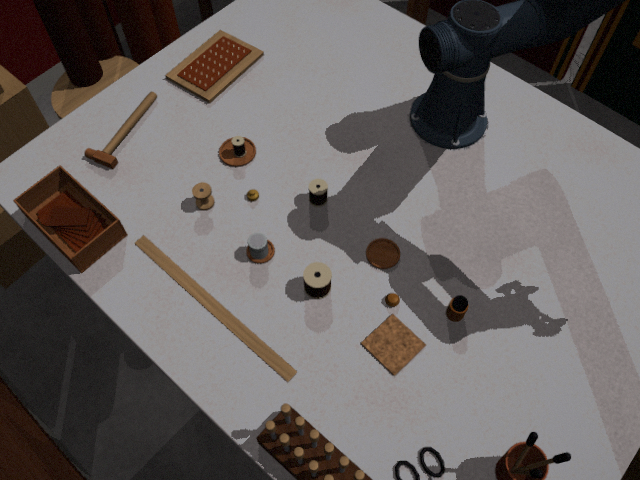

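```bash
cat > h.py <<'E'
import numpy as np,cv2
from station import manip
def ray(n,px,z):
    c=manip.get_calibration(n);K=np.array([[c['fx'],0,c['cx']],[0,c['fy'],c['cy']],[0,0,1]])
    u=cv2.undistortPoints(np.array([[px]],float),K,c['dist_coeffs'])[0,0]
    T=c['world_to_cam'];R=T[:3,:3];o=-R.T@T[:3,3];d=R.T@np.array([u[0],u[1],1])
    return (o+d*(z-o[2])/d[2])[:2]
def blob(img,px,r,thr,kind):
    """largest-blob min enclosing ellipse around px with radius r; kind: chroma / dark / bright"""
    x0,y0=int(px[0]-r),int(px[1]-r);w=img[y0:y0+2*r+1,x0:x0+2*r+1].astype(int)
    ch=w[...,2]-w[...,0];v=w.max(2)
    m={'chroma':ch>thr,'dark':v<thr,'bright':v>thr}[kind].astype(np.uint8)
    cs,_=cv2.findContours(m,cv2.RETR_EXTERNAL,cv2.CHAIN_APPROX_NONE)
    c=max(cs,key=cv2.contourArea);h=cv2.convexHull(c)
    e=cv2.fitEllipse(h) if len(h)>4 else cv2.minAreaRect(h)
    return (e[0][0]+x0,e[0][1]+y0),e[1],cv2.boundingRect(c)
E
python3 - <<'E'
import cv2,numpy as np
t=cv2.imread('pics/top0.png');s=cv2.imread('pics/scene0.png')
def cr(i,x,y,r=30): return cv2.resize(i[y-r:y+r,x-r:x+r],(200,200),interpolation=cv2.INTER_NEAREST)
P=[(309,189),(395,284),(522,266),(391,180)];Q=[(280,278),(203,199),(496,178),(168,273)]
a=np.vstack([np.hstack([cr(t,*p) for p in P]),np.hstack([cr(t,*p) for p in Q])])
cv2.imwrite('pics/c1.png',np.clip(a*1.4,0,255).astype(np.uint8))
for p in [(309,180),(309,204),(395,276),(395,293),(340,200),(415,290),(524,260),(530,262),(505,266),(393,174),(380,183),(280,270),(203,199),(496,172),(168,273),(177,273)]: print(p,t[p[1],p[0]])
E
```

```text
(309, 180) [105 125 131]
(309, 204) [111 132 136]
(395, 276) [107 128 131]
(395, 293) [108 129 131]
(340, 200) [136 131 130]
(415, 290) [135 130 129]
(524, 260) [105 125 131]
(530, 262) [105 125 131]
(505, 266) [28 59 96]
(393, 174) [120 116 116]
(380, 183) [54 60 74]
(280, 270) [14 36 64]
(203, 199) [ 49  81 113]
(496, 172) [ 62  96 123]
(168, 273) [10  9  9]
(177, 273) [ 6 13 26]
```

View pics/c1.png

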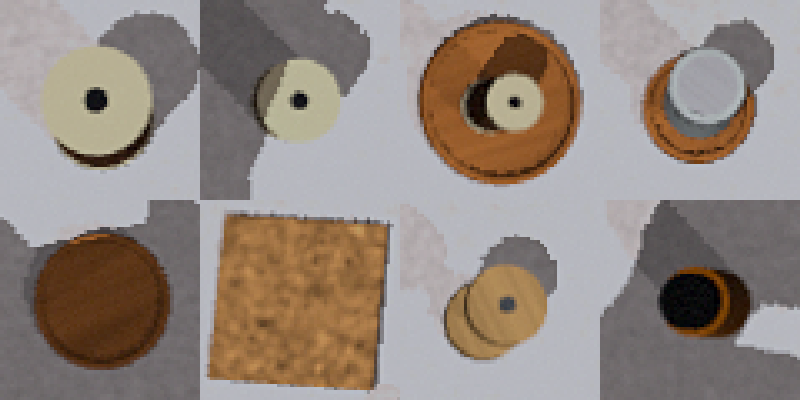

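Run:
```python
from h import *
D={'L':((307.8,189),.06,(317.5,272)),'M':((395,284.3),.054,(318,186)),'S':((526.2,266.6),.052,(238,141)),'tin':((392.8,176.1),.054,(258,240)),
'dL':((522,266.3),.008,(237.5,151.5)),'dM':((280.6,278.3),.008,(383,254)),'dS':((390.7,181.8),.008,(260.5,251)),'mat':((202.7,199.3),.005,(393,345)),'bob':((498.4,179.2),.054,(202,189)),'jar':((165,273.3),.06,(459.5,302))}
for k,(p,z,q) in D.items():
    a=ray('top',p,z);b=ray('scene',q,z);print(k,a.round(4),b.round(4),'r',np.hypot(*a).round(3))
a=ray('top',(173,194),.005);print([ray('top',(203-30+u/3.333,199-30+v/3.333),.005).round(4) for u,v in[(26,14),(188,24),(174,190),(8,176)]])
```

```text
L [0.6085 0.0685] [0.6059 0.0665] r 0.612
M [ 0.4291 -0.0892] [ 0.4314 -0.0872] r 0.438
S [ 0.4569 -0.335 ] [ 0.4599 -0.3308] r 0.567
tin [ 0.6311 -0.0908] [ 0.6323 -0.0892] r 0.638
dL [ 0.4593 -0.3419] [ 0.4628 -0.337 ] r 0.573
dM [0.4447 0.1259] [0.4507 0.1307] r 0.462
dS [ 0.6293 -0.0912] [ 0.633  -0.0861] r 0.636
mat [0.6026 0.2795] [0.6085 0.2839] r 0.664
bob [ 0.6221 -0.2898] [ 0.621  -0.2881] r 0.686
jar [0.4558 0.3363] [0.4597 0.3385] r 0.566
[array([0.6563, 0.3244]), array([0.6477, 0.2264]), array([0.5486, 0.2344]), array([0.5589, 0.3339])]
```

Call:
send_rows --commands '[{"delta_pos":[3.3,-4.9,0]},{"delta_pos":[3.3,-4.9,0]},{"delta_pos":[3.3,-4.9,0]},{"delta_pos":[3.3,-4.9,0]},{"delta_pos":[3.3,-4.9,0]},{"delta_pos":[3.3,-4.9,0]},{"delta_pos":[3.3,-4.9,0]},{"delta_pos":[3.3,-4.9,0]},{"delta_pos":[3.3,-4.9,0]},{"delta_pos":[3.3,-4.9,0]}]' --grip -1 --force 60

```text
validation failed for argument at $.co...
```

Call:
send_rows --commands '[{"delta_pos":[3.3,-4.9,0],"yaw":0},{"delta_pos":[3.3,-4.9,0],"yaw":0},{"delta_pos":[3.3,-4.9,0],"yaw":0},{"delta_pos":[3.3,-4.9,0],"yaw":0},{"delta_pos":[3.3,-4.9,0],"yaw":0},{"delta_pos":[3.3,-4.9,0],"yaw":0},{"delta_pos":[3.3,-4.9,0],"yaw":0},{"delta_pos":[3.3,-4.9,0],"yaw":0},{"delta_pos":[3.3,-4.9,0],"yaw":0},{"delta_pos":[3.3,-4.9,0],"yaw":0}]' --grip -1 --force 60

```text
t: 1.35
tcp_pos: [0.4996, 0.0994, 0.2277]
tool_rot: [0.129, 0.992, -0.0, -0.001]
force: [0.0, 0.6, -0.2]
finger_gap: 1.0
```

Call:
send_rows --commands '[{"delta_pos":[3.3,-4.8,0],"yaw":0},{"delta_pos":[3.3,-4.8,0],"yaw":0},{"delta_pos":[3.3,-4.8,0],"yaw":0},{"delta_pos":[3.0,-4.5,0],"yaw":0},{"delta_pos":[0,0,-1],"yaw":0},{"delta_pos":[0,0,0],"yaw":0}]'

```text
t: 2.1
tcp_pos: [0.6321, -0.1006, 0.2141]
tool_rot: [0.132, 0.991, 0.0, -0.002]
force: [0.2, 0.6, -0.9]
finger_gap: 0.998
```

Call:
send_rows --commands '[{"delta_pos":[0,1.0,-4],"yaw":0},{"delta_pos":[0,0,-5],"yaw":0},{"delta_pos":[0,0,-4],"yaw":0},{"delta_pos":[0,0,-2],"yaw":0},{"delta_pos":[0,0,0],"yaw":0}]'

```text
t: 2.72
tcp_pos: [0.6283, -0.0821, 0.0624]
tool_rot: [0.128, 0.992, 0.001, -0.003]
force: [-0.4, -0.2, -0.0]
finger_gap: 1.002
```

Run:
```python
from station import manip
import cv2
print(manip.sense()['tcp_pos']);cv2.imwrite('pics/w1.png',manip.snapshot('wrist'))
```

```text
[ 0.62827488 -0.08211614  0.06236716]
```

View pics/w1.png

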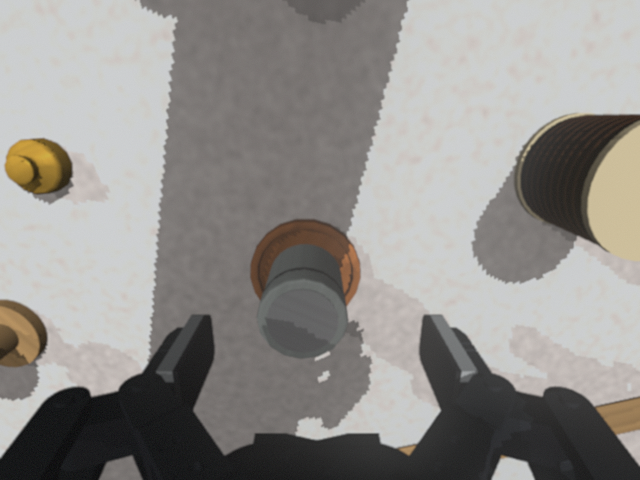

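Call:
send_rows --commands '[{"delta_pos":[0.3,-0.8,-1],"yaw":0},{"delta_pos":[0,0,-1.5],"yaw":0},{"delta_pos":[0,0,-1],"yaw":0},{"delta_pos":[0,0,0],"yaw":0},{"delta_pos":[0,0,0],"yaw":0}]'

```text
t: 3.4
tcp_pos: [0.6342, -0.0908, 0.0295]
tool_rot: [0.128, 0.992, 0.0, 0.001]
force: [-0.1, 0.5, 0.2]
finger_gap: 1.001
```

Call:
send_rows --commands '[{"delta_pos":[-0.3,0,-0.7],"yaw":0},{"delta_pos":[0,0,-0.2],"yaw":0},{"delta_pos":[0,0,0],"yaw":0}]'

```text
t: 3.78
tcp_pos: [0.6311, -0.0909, 0.0204]
tool_rot: [0.128, 0.992, 0.0, 0.001]
force: [-0.2, 0.3, -0.4]
finger_gap: 1.002
```

Call:
send_rows --commands '[{"delta_pos":[0,0,0],"yaw":0},{"delta_pos":[0,0,0],"yaw":0},{"delta_pos":[0,0,0],"yaw":0},{"delta_pos":[0,0,0],"yaw":0},{"delta_pos":[0,0,0],"yaw":0},{"delta_pos":[0,0,0],"yaw":0},{"delta_pos":[0,0,0],"yaw":0},{"delta_pos":[0,0,0],"yaw":0}]' --grip 1 --force 50

```text
t: 4.78
tcp_pos: [0.6317, -0.091, 0.021]
tool_rot: [0.128, 0.992, -0.0, 0.002]
force: [0.1, 0.0, -0.1]
finger_gap: 0.502
```

Call:
send_rows --commands '[{"delta_pos":[0,0,2],"yaw":0},{"delta_pos":[0,0,4],"yaw":0},{"delta_pos":[0,0,4],"yaw":0},{"delta_pos":[0,0,3],"yaw":0},{"delta_pos":[0,2,0],"yaw":0},{"delta_pos":[-0.3,4,0],"yaw":0},{"delta_pos":[-0.4,5,0],"yaw":0},{"delta_pos":[-0.4,5,0],"yaw":0},{"delta_pos":[-0.4,5,0],"yaw":0},{"delta_pos":[-0.4,5,0],"yaw":0}]'

```text
t: 6.02
tcp_pos: [0.6056, 0.1792, 0.1541]
tool_rot: [0.131, 0.991, 0.0, -0.002]
force: [0.0, 0.1, -1.0]
finger_gap: 0.5
```

Call:
send_rows --commands '[{"delta_pos":[0,4,0],"yaw":0},{"delta_pos":[0,3,0],"yaw":0},{"delta_pos":[0,2,0],"yaw":0},{"delta_pos":[0,0.5,-2],"yaw":0},{"delta_pos":[0,0,-3],"yaw":0},{"delta_pos":[0,0,-3],"yaw":0},{"delta_pos":[0,0,-1],"yaw":0},{"delta_pos":[0,0,0],"yaw":0}]'

```text
t: 7.02
tcp_pos: [0.5943, 0.2817, 0.0511]
tool_rot: [0.128, 0.992, -0.003, -0.01]
force: [1.2, -0.2, -0.9]
finger_gap: 0.503
```

Call:
send_rows --commands '[{"delta_pos":[1.0,0,0],"yaw":0},{"delta_pos":[0,0,-1],"yaw":0},{"delta_pos":[0,0,-0.8],"yaw":0},{"delta_pos":[0,0,-0.5],"yaw":0},{"delta_pos":[0,0,0],"yaw":0},{"delta_pos":[0,0,0],"yaw":0}]'

```text
t: 7.78
tcp_pos: [0.6074, 0.2816, 0.0294]
tool_rot: [0.129, 0.992, -0.002, -0.008]
force: [0.7, -0.4, -1.0]
finger_gap: 0.498
```

Call:
send_rows --commands '[{"delta_pos":[0,0,-0.4],"yaw":0},{"delta_pos":[0,0,-0.2],"yaw":0},{"delta_pos":[0,0,0],"yaw":0}]'

```text
t: 8.15
tcp_pos: [0.6075, 0.2818, 0.0234]
tool_rot: [0.128, 0.992, -0.002, -0.008]
force: [0.2, -0.5, -0.2]
finger_gap: 0.503
```

Call:
send_rows --commands '[{"delta_pos":[0,0,-0.15],"yaw":0},{"delta_pos":[0,0,0],"yaw":0}]'

```text
t: 8.4
tcp_pos: [0.6078, 0.2819, 0.0224]
tool_rot: [0.128, 0.992, -0.001, -0.007]
force: [0.0, -0.7, -0.9]
finger_gap: 0.502
```

Call:
send_rows --commands '[{"delta_pos":[0,0,0],"yaw":0},{"delta_pos":[0,0,0],"yaw":0},{"delta_pos":[0,0,0],"yaw":0},{"delta_pos":[0,0,0],"yaw":0},{"delta_pos":[0,0,0],"yaw":0},{"delta_pos":[0,0,2],"yaw":0},{"delta_pos":[0,0,4],"yaw":0},{"delta_pos":[0,0,4],"yaw":0},{"delta_pos":[0,0,2],"yaw":0},{"delta_pos":[0,0,0],"yaw":0}]' --grip -1

```text
t: 9.65
tcp_pos: [0.6088, 0.2822, 0.1517]
tool_rot: [0.128, 0.992, -0.0, -0.005]
force: [0.5, 0.0, -0.3]
finger_gap: 1.0
```

Call:
send_rows --commands '[{"delta_pos":[-1.2,-5,0],"yaw":0},{"delta_pos":[-1.2,-5,0],"yaw":0},{"delta_pos":[-1.2,-5,0],"yaw":0},{"delta_pos":[-1.2,-5,0],"yaw":0},{"delta_pos":[-1.2,-5,0],"yaw":0},{"delta_pos":[-1.2,-5,0],"yaw":0},{"delta_pos":[-1.2,-5,0],"yaw":0},{"delta_pos":[-1.2,-5,0],"yaw":0},{"delta_pos":[-1.2,-5,0],"yaw":0},{"delta_pos":[-1.2,-5,0],"yaw":0}]'

```text
t: 10.9
tcp_pos: [0.4814, -0.2274, 0.1489]
tool_rot: [0.124, 0.992, 0.001, -0.006]
force: [0.8, -0.9, 0.4]
finger_gap: 1.004
```

Call:
send_rows --commands '[{"delta_pos":[-1.0,-4,0],"yaw":0},{"delta_pos":[-0.8,-3,0],"yaw":0},{"delta_pos":[-0.5,-2,0],"yaw":0},{"delta_pos":[0,0,0],"yaw":0},{"delta_pos":[0,0,0],"yaw":0}]'

```text
t: 11.52
tcp_pos: [0.4552, -0.3219, 0.1469]
tool_rot: [0.127, 0.992, 0.002, -0.007]
force: [-0.1, 0.2, -0.1]
finger_gap: 1.001
```

Call:
send_rows --commands '[{"delta_pos":[0.3,-1.1,-2],"yaw":0},{"delta_pos":[0,0,-4],"yaw":0},{"delta_pos":[0,0,-3],"yaw":0},{"delta_pos":[0,0,-1.5],"yaw":0},{"delta_pos":[0,0,0],"yaw":0},{"delta_pos":[0,0,0],"yaw":0}]'

```text
t: 12.28
tcp_pos: [0.4617, -0.3264, 0.0414]
tool_rot: [0.123, 0.992, 0.002, -0.006]
force: [-0.1, -0.4, 0.2]
finger_gap: 1.002
```

Call:
send_rows --commands '[{"delta_pos":[-0.3,-0.7,0],"yaw":0},{"delta_pos":[0,0,-1.2],"yaw":0},{"delta_pos":[0,0,-0.6],"yaw":0},{"delta_pos":[0,0,0],"yaw":0},{"delta_pos":[0,0,0],"yaw":0}]'

```text
t: 12.9
tcp_pos: [0.4594, -0.3353, 0.0244]
tool_rot: [0.123, 0.992, 0.001, -0.004]
force: [-0.8, 0.5, -1.1]
finger_gap: 0.998
```

Run:
```python
from station import manip
import cv2
print(manip.sense()['tcp_pos']);cv2.imwrite('pics/w2.png',manip.snapshot('wrist'))
```

```text
[ 0.45944432 -0.33529675  0.02443175]
```

View pics/w2.png

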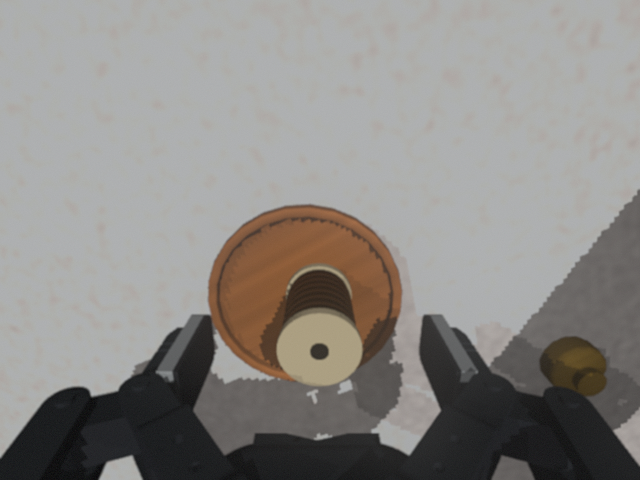

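Call:
send_rows --commands '[{"delta_pos":[0,0,-0.35],"yaw":0},{"delta_pos":[0,0,0],"yaw":0}]'

```text
t: 13.2
tcp_pos: [0.4595, -0.3352, 0.0209]
tool_rot: [0.123, 0.992, 0.001, -0.004]
force: [-0.3, -0.0, -0.8]
finger_gap: 0.997
```

Call:
send_rows --commands '[{"delta_pos":[0,0,0],"yaw":0},{"delta_pos":[0,0,0],"yaw":0},{"delta_pos":[0,0,0],"yaw":0},{"delta_pos":[0,0,0],"yaw":0},{"delta_pos":[0,0,0],"yaw":0},{"delta_pos":[0,0,0],"yaw":0},{"delta_pos":[0,0,0],"yaw":0},{"delta_pos":[0,0,0],"yaw":0},{"delta_pos":[0,0,0],"yaw":0}]' --grip 1

```text
t: 14.32
tcp_pos: [0.4598, -0.3354, 0.0213]
tool_rot: [0.123, 0.992, 0.0, -0.004]
force: [0.5, -0.3, 0.4]
finger_gap: 0.358
```

Call:
send_rows --commands '[{"delta_pos":[0,0,2],"yaw":0},{"delta_pos":[0,0,4],"yaw":0},{"delta_pos":[0,0,4],"yaw":0},{"delta_pos":[0,0,3],"yaw":0},{"delta_pos":[1,1.5,0],"yaw":0},{"delta_pos":[2.1,3.0,0],"yaw":0},{"delta_pos":[3,4.3,0],"yaw":0},{"delta_pos":[3,4.3,0],"yaw":0},{"delta_pos":[3,4.3,0],"yaw":0},{"delta_pos":[2.5,3.5,0],"yaw":0}]'

```text
t: 15.58
tcp_pos: [0.6043, -0.1151, 0.1461]
tool_rot: [0.126, 0.992, 0.004, -0.011]
force: [0.3, 0.1, 0.5]
finger_gap: 0.359
```

Call:
send_rows --commands '[{"delta_pos":[0.8,1.2,0],"yaw":0},{"delta_pos":[0,0,0],"yaw":0},{"delta_pos":[0,0,0],"yaw":0}]'

```text
t: 15.95
tcp_pos: [0.6107, -0.0984, 0.142]
tool_rot: [0.123, 0.992, 0.005, -0.014]
force: [0.7, -0.0, -1.0]
finger_gap: 0.357
```

Call:
send_rows --commands '[{"delta_pos":[1.2,0.5,0],"yaw":0},{"delta_pos":[0.7,0.3,0],"yaw":0},{"delta_pos":[0,0,-2],"yaw":0},{"delta_pos":[0,0,-3],"yaw":0},{"delta_pos":[0,0,-2],"yaw":0},{"delta_pos":[0,0,-1],"yaw":0},{"delta_pos":[0,0,0],"yaw":0},{"delta_pos":[0,0,0],"yaw":0}]'

```text
t: 16.95
tcp_pos: [0.6342, -0.0961, 0.0623]
tool_rot: [0.127, 0.992, 0.004, -0.011]
force: [-0.2, 0.5, -0.9]
finger_gap: 0.36
```

Call:
send_rows --commands '[{"delta_pos":[-0.2,0.7,-1],"yaw":0},{"delta_pos":[0,0,-1.3],"yaw":0},{"delta_pos":[0,0,-0.9],"yaw":0},{"delta_pos":[0,0,0],"yaw":0},{"delta_pos":[0,0,0],"yaw":0}]'

```text
t: 17.58
tcp_pos: [0.6327, -0.0886, 0.0293]
tool_rot: [0.127, 0.992, 0.004, -0.01]
force: [0.8, -0.2, -0.1]
finger_gap: 0.359
```

Call:
send_rows --commands '[{"delta_pos":[0,0,-0.5],"yaw":0},{"delta_pos":[0,0,-0.15],"yaw":0},{"delta_pos":[0,0,-0.05],"yaw":0},{"delta_pos":[0,0,0],"yaw":0}]'

```text
t: 18.08
tcp_pos: [0.6333, -0.0889, 0.0225]
tool_rot: [0.127, 0.992, 0.004, -0.009]
force: [-0.7, 0.5, 0.5]
finger_gap: 0.361
```

Call:
send_rows --commands '[{"delta_pos":[0,0,-0.1],"yaw":0},{"delta_pos":[0,0,0],"yaw":0}]'

```text
t: 18.32
tcp_pos: [0.6334, -0.0889, 0.0216]
tool_rot: [0.127, 0.992, 0.004, -0.009]
force: [-0.4, -0.3, 0.1]
finger_gap: 0.357
```

Call:
send_rows --commands '[{"delta_pos":[0,0,0],"yaw":0},{"delta_pos":[0,0,0],"yaw":0},{"delta_pos":[0,0,0],"yaw":0},{"delta_pos":[0,0,0],"yaw":0},{"delta_pos":[0,0,0],"yaw":0},{"delta_pos":[0,0,0],"yaw":0},{"delta_pos":[0,0,2],"yaw":0},{"delta_pos":[0,0,4],"yaw":0},{"delta_pos":[0,0,4],"yaw":0},{"delta_pos":[0,0,2],"yaw":0}]' --grip -1

```text
t: 19.58
tcp_pos: [0.6326, -0.0887, 0.1474]
tool_rot: [0.127, 0.992, 0.004, -0.009]
force: [0.5, -0.5, -0.5]
finger_gap: 0.995
```

Next: the large spool at (0.607, 0.0675).

Call:
send_rows --commands '[{"delta_pos":[-0.5,3,0],"yaw":0},{"delta_pos":[-0.8,5,0],"yaw":0},{"delta_pos":[-0.7,4,0],"yaw":0},{"delta_pos":[-0.3,2,0],"yaw":0},{"delta_pos":[0,0,0],"yaw":0},{"delta_pos":[0,0,0],"yaw":0}]'

```text
t: 20.32
tcp_pos: [0.6137, 0.0515, 0.1588]
tool_rot: [0.128, 0.992, 0.003, 0.0]
force: [0.6, 0.5, 0.1]
finger_gap: 1.004
```

Run:
```python
from station import manip
import cv2
print(manip.sense()['tcp_pos']);cv2.imwrite('pics/w3.png',manip.snapshot('wrist'));cv2.imwrite('pics/t3.png',manip.snapshot('top'))
```

```text
[0.61365531 0.05149628 0.15881021]
```

View pics/w3.png

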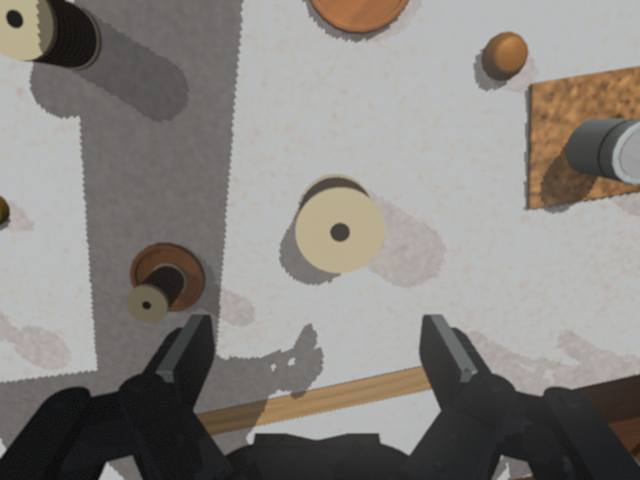

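View pics/t3.png

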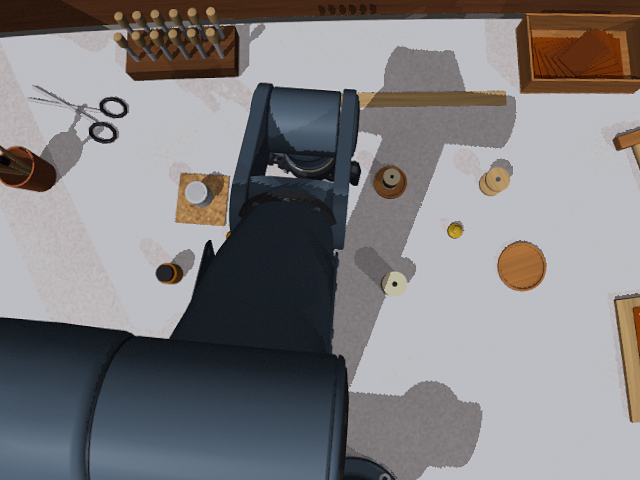

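```bash
cat >> h.py <<'E'
def wray(px,z):
    from scipy.spatial.transform import Rotation as Ro
    s=manip.sense();c=manip.get_calibration('wrist');K=np.array([[c['fx'],0,c['cx']],[0,c['fy'],c['cy']],[0,0,1]])
    u=cv2.undistortPoints(np.array([[px]],float),K,c['dist_coeffs'])[0,0]
    M=c['mount'];R=Ro.from_quat(s['tool_rot']).as_matrix();o=R@M[:3,3]+s['tcp_pos'];d=R@M[:3,:3]@np.array([u[0],u[1],1])
    return (o+d*(z-o[2])/d[2])[:2]
E
python3 - <<'E'
from h import *
print('L',wray((340,232),.06),'S',wray((146,305),.052),ray('top',(391.3,177.5),.052),'tin',ray('top',(198.5,193.5),.055))
E
```

```text
L [0.60999273 0.06985873] S [ 0.63143032 -0.08895598] [ 0.62885652 -0.08814304] tin [0.60532789 0.27527943]
```

Call:
send_rows --commands '[{"delta_pos":[-0.5,1.5,0],"yaw":0},{"delta_pos":[0,0,-1.5],"yaw":0},{"delta_pos":[0,0,-3],"yaw":0},{"delta_pos":[0,0,-1.5],"yaw":0},{"delta_pos":[0,0,0],"yaw":0},{"delta_pos":[0,0,0],"yaw":0}]'

```text
t: 21.18
tcp_pos: [0.6083, 0.0649, 0.0944]
tool_rot: [0.13, 0.991, 0.002, -0.001]
force: [-0.8, 0.7, 0.0]
finger_gap: 1.0
```

Call:
send_rows --commands '[{"delta_pos":[0.1,0.4,0],"yaw":0},{"delta_pos":[0,0,-1.5],"yaw":0},{"delta_pos":[0,0,-3],"yaw":0},{"delta_pos":[0,0,-1.5],"yaw":0},{"delta_pos":[0,0,-0.5],"yaw":0},{"delta_pos":[0,0,0],"yaw":0},{"delta_pos":[0,0,0],"yaw":0}]'

```text
t: 22.05
tcp_pos: [0.6121, 0.0692, 0.0295]
tool_rot: [0.13, 0.991, 0.003, 0.003]
force: [0.1, -0.4, -0.0]
finger_gap: 0.999
```

Call:
send_rows --commands '[{"delta_pos":[-0.2,0,-0.9],"yaw":0},{"delta_pos":[0,0,-0.3],"yaw":0},{"delta_pos":[0,0,0],"yaw":0}]'

```text
t: 22.42
tcp_pos: [0.6107, 0.0691, 0.018]
tool_rot: [0.13, 0.991, 0.003, 0.004]
force: [1.1, 0.3, 0.3]
finger_gap: 0.996
```

Call:
send_rows --commands '[{"delta_pos":[0,0,0],"yaw":0},{"delta_pos":[0,0,0],"yaw":0},{"delta_pos":[0,0,0],"yaw":0},{"delta_pos":[0,0,0],"yaw":0},{"delta_pos":[0,0,0],"yaw":0},{"delta_pos":[0,0,0],"yaw":0},{"delta_pos":[0,0,0],"yaw":0}]' --grip 1 --force 60

```text
t: 23.3
tcp_pos: [0.6112, 0.0692, 0.0185]
tool_rot: [0.13, 0.991, 0.003, 0.005]
force: [-0.6, -0.5, -0.4]
finger_gap: 0.709
```

Call:
send_rows --commands '[{"delta_pos":[0,0,2],"yaw":0},{"delta_pos":[0,0,4],"yaw":0},{"delta_pos":[0,0,4],"yaw":0},{"delta_pos":[0,0,3],"yaw":0},{"delta_pos":[-0.6,-1.7,0],"yaw":0},{"delta_pos":[-1.3,-3.4,0],"yaw":0},{"delta_pos":[-1.8,-4.8,0],"yaw":0},{"delta_pos":[-1.8,-4.8,0],"yaw":0},{"delta_pos":[-1.8,-4.8,0],"yaw":0},{"delta_pos":[-1.8,-4.8,0],"yaw":0}]'

```text
t: 24.55
tcp_pos: [0.5096, -0.1802, 0.1514]
tool_rot: [0.127, 0.992, 0.003, 0.0]
force: [0.9, -0.5, -1.1]
finger_gap: 0.717
```

Call:
send_rows --commands '[{"delta_pos":[-1.6,-4.2,0],"yaw":0},{"delta_pos":[-1.4,-3.4,0],"yaw":0},{"delta_pos":[-0.8,-2,0],"yaw":0},{"delta_pos":[0,0,0],"yaw":0},{"delta_pos":[0,0,0],"yaw":0}]'

```text
t: 25.18
tcp_pos: [0.4605, -0.2825, 0.1461]
tool_rot: [0.132, 0.991, 0.006, -0.005]
force: [0.6, 0.0, -1.1]
finger_gap: 0.714
```

Call:
send_rows --commands '[{"delta_pos":[0,-3,0],"yaw":0},{"delta_pos":[0,-2.2,0],"yaw":0},{"delta_pos":[0,0,-2],"yaw":0},{"delta_pos":[0,0,-3.5],"yaw":0},{"delta_pos":[0,0,-2],"yaw":0},{"delta_pos":[0,0,-0.5],"yaw":0},{"delta_pos":[0,0,0],"yaw":0},{"delta_pos":[0,0,0],"yaw":0}]'

```text
t: 26.18
tcp_pos: [0.4624, -0.3317, 0.0643]
tool_rot: [0.128, 0.992, 0.007, -0.005]
force: [-0.1, -1.2, -1.7]
finger_gap: 0.718
```

Call:
send_rows --commands '[{"delta_pos":[-0.1,-0.8,0],"yaw":0},{"delta_pos":[0,0,-1],"yaw":0},{"delta_pos":[0,0,-1.5],"yaw":0},{"delta_pos":[0,0,-0.5],"yaw":0},{"delta_pos":[0,0,0],"yaw":0},{"delta_pos":[0,0,0],"yaw":0}]'

```text
t: 26.92
tcp_pos: [0.4618, -0.3409, 0.0333]
tool_rot: [0.128, 0.992, 0.006, -0.005]
force: [1.4, -0.9, -1.8]
finger_gap: 0.714
```

Call:
send_rows --commands '[{"delta_pos":[0,0,-0.7],"yaw":0},{"delta_pos":[0,0,-0.3],"yaw":0},{"delta_pos":[0,0,0],"yaw":0},{"delta_pos":[0,0,0],"yaw":0}]'

```text
t: 27.42
tcp_pos: [0.4621, -0.3411, 0.0231]
tool_rot: [0.128, 0.992, 0.006, -0.004]
force: [0.1, 0.0, -2.0]
finger_gap: 0.716
```

Call:
send_rows --commands '[{"delta_pos":[0,0,0],"yaw":0},{"delta_pos":[0,0,0],"yaw":0},{"delta_pos":[0,0,0],"yaw":0},{"delta_pos":[0,0,0],"yaw":0},{"delta_pos":[0,0,0],"yaw":0},{"delta_pos":[0,0,2],"yaw":0},{"delta_pos":[0,0,4],"yaw":0},{"delta_pos":[0,0,4],"yaw":0},{"delta_pos":[0,0,3],"yaw":0},{"delta_pos":[0,0,0],"yaw":0}]' --grip -1

```text
t: 28.68
tcp_pos: [0.462, -0.3412, 0.1572]
tool_rot: [0.128, 0.992, 0.005, -0.004]
force: [-0.4, 0.1, -0.4]
finger_gap: 0.999
```

Call:
send_rows --commands '[{"delta_pos":[-0.3,3,0],"yaw":0},{"delta_pos":[-0.6,5,0],"yaw":0},{"delta_pos":[-0.6,5,0],"yaw":0},{"delta_pos":[-0.6,5,0],"yaw":0},{"delta_pos":[-0.4,3,0],"yaw":0},{"delta_pos":[0,1.5,0],"yaw":0},{"delta_pos":[0,0,0],"yaw":0},{"delta_pos":[0,0,0],"yaw":0}]'

```text
t: 29.68
tcp_pos: [0.4324, -0.1102, 0.1503]
tool_rot: [0.13, 0.991, 0.007, -0.008]
force: [0.0, 0.4, 0.6]
finger_gap: 1.002
```

Run:
```python
from h import *
print(manip.sense()['tcp_pos']);w=manip.snapshot('wrist')
cv2.imwrite('pics/w4.png',w)
```

```text
[ 0.43241118 -0.11018171  0.15029153]
```

View pics/w4.png

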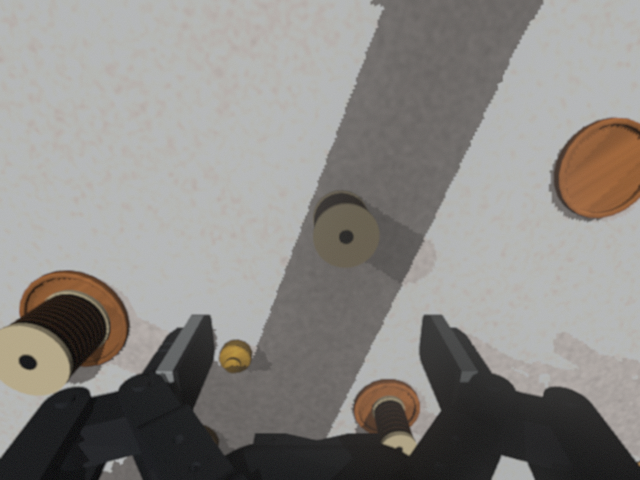

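Run:
```python
from h import *
print(wray((346,237),.054),wray((607,168),.008),wray((28,362),.064))
```

```text
[ 0.43140072 -0.08739724] [0.44505899 0.12739603] [ 0.46118646 -0.34133979]
```

Call:
send_rows --commands '[{"delta_pos":[-0.2,2.0,0],"yaw":0},{"delta_pos":[0,0,-1.5],"yaw":0},{"delta_pos":[0,0,-3],"yaw":0},{"delta_pos":[0,0,-1.5],"yaw":0},{"delta_pos":[0,0,0],"yaw":0},{"delta_pos":[0,0,0],"yaw":0}]'

```text
t: 30.48
tcp_pos: [0.4313, -0.089, 0.0897]
tool_rot: [0.133, 0.991, 0.007, -0.007]
force: [0.5, 0.1, 0.2]
finger_gap: 0.998
```

Call:
send_rows --commands '[{"delta_pos":[0,0.1,-1.5],"yaw":0},{"delta_pos":[0,0,-3],"yaw":0},{"delta_pos":[0,0,-1.5],"yaw":0},{"delta_pos":[0,0,-0.3],"yaw":0},{"delta_pos":[0,0,0],"yaw":0},{"delta_pos":[0,0,0],"yaw":0}]'

```text
t: 31.22
tcp_pos: [0.4355, -0.0893, 0.03]
tool_rot: [0.133, 0.991, 0.005, -0.001]
force: [0.2, -0.0, -0.8]
finger_gap: 0.999
```

Call:
send_rows --commands '[{"delta_pos":[-0.4,0.1,-0.9],"yaw":0},{"delta_pos":[0,0,-0.3],"yaw":0},{"delta_pos":[0,0,0],"yaw":0}]'

```text
t: 31.6
tcp_pos: [0.4316, -0.0884, 0.0181]
tool_rot: [0.133, 0.991, 0.005, -0.0]
force: [0.5, -0.3, 0.8]
finger_gap: 1.0
```

Call:
send_rows --commands '[{"delta_pos":[0,0,0],"yaw":0},{"delta_pos":[0,0,0],"yaw":0},{"delta_pos":[0,0,0],"yaw":0},{"delta_pos":[0,0,0],"yaw":0},{"delta_pos":[0,0,0],"yaw":0},{"delta_pos":[0,0,0],"yaw":0},{"delta_pos":[0,0,0],"yaw":0},{"delta_pos":[0,0,0],"yaw":0}]' --grip 1

```text
t: 32.6
tcp_pos: [0.4317, -0.0885, 0.0184]
tool_rot: [0.133, 0.991, 0.005, -0.0]
force: [-0.3, 0.5, 0.1]
finger_gap: 0.524
```

Call:
send_rows --commands '[{"delta_pos":[0,0,2],"yaw":0},{"delta_pos":[0,0,4],"yaw":0},{"delta_pos":[0,0,3],"yaw":0},{"delta_pos":[0.2,2,0],"yaw":0},{"delta_pos":[0.3,4,0],"yaw":0},{"delta_pos":[0.4,5,0],"yaw":0},{"delta_pos":[0.4,5,0],"yaw":0},{"delta_pos":[0.2,3,0],"yaw":0},{"delta_pos":[0,0.5,0],"yaw":0},{"delta_pos":[0,0,0],"yaw":0}]'

```text
t: 33.85
tcp_pos: [0.4467, 0.1109, 0.11]
tool_rot: [0.134, 0.991, 0.005, 0.0]
force: [-0.7, 0.1, -1.2]
finger_gap: 0.521
```

Call:
send_rows --commands '[{"delta_pos":[0,1.5,0],"yaw":0},{"delta_pos":[0,0,-1.5],"yaw":0},{"delta_pos":[0,0,-3],"yaw":0},{"delta_pos":[0,0,-1.5],"yaw":0},{"delta_pos":[0,0,0],"yaw":0},{"delta_pos":[0,0,0],"yaw":0}]'

```text
t: 34.6
tcp_pos: [0.4486, 0.1242, 0.0491]
tool_rot: [0.139, 0.99, 0.005, 0.002]
force: [1.0, -0.3, -0.3]
finger_gap: 0.522
```

Call:
send_rows --commands '[{"delta_pos":[-0.1,0.3,0],"yaw":0},{"delta_pos":[0,0,-1],"yaw":0},{"delta_pos":[0,0,-1],"yaw":0},{"delta_pos":[0,0,-0.4],"yaw":0},{"delta_pos":[0,0,0],"yaw":0},{"delta_pos":[0,0,0],"yaw":0}]'

```text
t: 35.35
tcp_pos: [0.4485, 0.1274, 0.0247]
tool_rot: [0.139, 0.99, 0.005, 0.003]
force: [0.1, 0.7, -1.1]
finger_gap: 0.523
```

Call:
send_rows --commands '[{"delta_pos":[0,0,-0.15],"yaw":0},{"delta_pos":[0,0,0],"yaw":0}]'

```text
t: 35.6
tcp_pos: [0.4487, 0.1274, 0.0233]
tool_rot: [0.139, 0.99, 0.005, 0.003]
force: [0.2, -0.3, -1.3]
finger_gap: 0.521
```

Call:
send_rows --commands '[{"delta_pos":[0,0,0],"yaw":0},{"delta_pos":[0,0,0],"yaw":0},{"delta_pos":[0,0,0],"yaw":0},{"delta_pos":[0,0,0],"yaw":0},{"delta_pos":[0,0,0],"yaw":0},{"delta_pos":[0,0,2],"yaw":0},{"delta_pos":[0,0,4],"yaw":0},{"delta_pos":[0,0,5],"yaw":0},{"delta_pos":[0,0,5],"yaw":0},{"delta_pos":[0,0,3],"yaw":0}]' --grip -1

```text
t: 36.85
tcp_pos: [0.4462, 0.1271, 0.2169]
tool_rot: [0.139, 0.99, 0.005, 0.0]
force: [0.5, -0.2, -0.6]
finger_gap: 1.0
```

Call:
send_rows --commands '[{"delta_pos":[-1,5,1],"yaw":0},{"delta_pos":[-2,5,0],"yaw":0},{"delta_pos":[-2,5,0],"yaw":0},{"delta_pos":[-2,5,0],"yaw":0},{"delta_pos":[-2,5,0],"yaw":0},{"delta_pos":[-3,5,0],"yaw":0},{"delta_pos":[-3,5,0],"yaw":0},{"delta_pos":[-3,4,0],"yaw":0},{"delta_pos":[-2,3,0],"yaw":0},{"delta_pos":[0,0,0],"yaw":0}]'

```text
t: 38.1
tcp_pos: [0.2403, 0.5583, 0.2302]
tool_rot: [0.141, 0.99, 0.006, 0.006]
force: [-0.1, -0.0, -0.7]
finger_gap: 1.001
```

Run:
```python
from h import *
print(manip.sense()['tcp_pos'])
for n in['top','scene']: cv2.imwrite(f'pics/{n}9.png',manip.snapshot(n))
```

```text
[0.24028912 0.5583072  0.23023744]
```

View pics/top9.png

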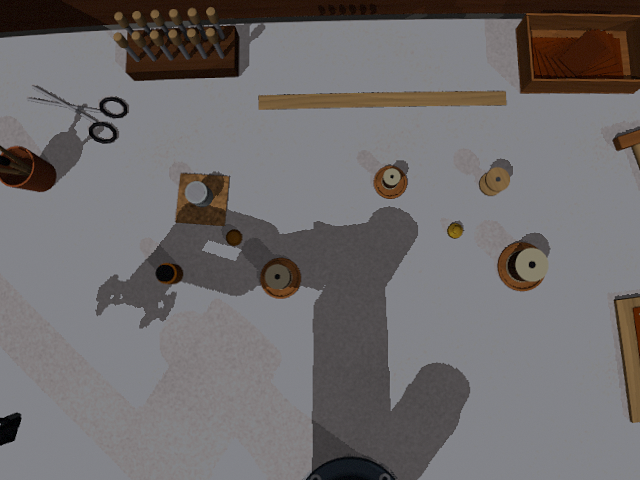

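View pics/scene9.png

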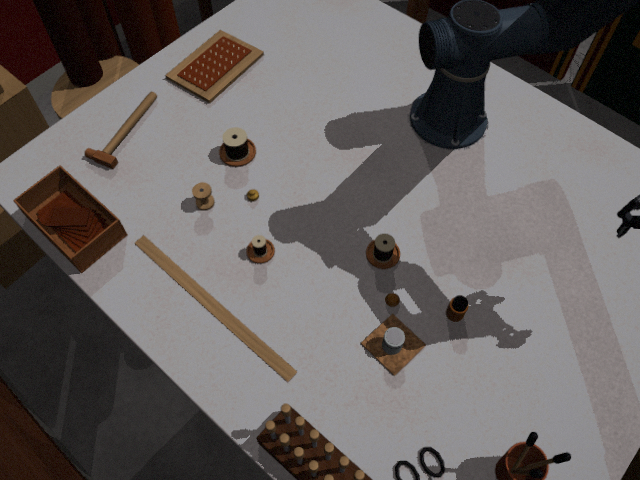

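Run:
```python
from h import *
for k,p,z,d,q,dq in[('L',(532,265),.064,(522,266.3),(235,136),(237.5,151.5)),('M',(277.5,276.5),.058,(280.6,278.3),(384.5,241),(383,254)),('S',(392,177),.052,(390.7,181.8),(259,242),(260.5,251)),('tin',(196,192),.055,(202.7,199.3),(395,336),(393,345))]:
    zd=.005 if k=='tin' else .008
    print(k,((ray('top',p,z)-ray('top',d,zd))*1000).round(1),((ray('scene',q,z)-ray('scene',dq,zd))*1000).round(1))
a,b=cv2.imread('pics/top0.png'),cv2.imread('pics/top9.png')
for n,(x,y) in{'bob':(496,180),'jar':(168,273)}.items():
    print(n,cv2.phaseCorrelate(*[np.float32(cv2.cvtColor(i[y-16:y+16,x-16:x+16],cv2.COLOR_BGR2GRAY)) for i in(a,b)]))
print(manip.sign_off())
```

```text
L [-0.  0.] [-3.1 -2.8]
M [2.3 0.5] [-3.4 -4.6]
S [0.5 1.7] [0.8 1.3]
tin [5.7 0.6] [ 0.1 -2. ]
bob ((0.024665968940215777, -0.005309757195430365), 0.9987136065028608)
jar ((0.03949069958088991, -0.1746028120429841), 0.734944824129343)
the job is handed in; nothing more can be done
None
```

All four pieces are placed and the job is handed in at about 38 s of the 115 s allowed. The arm was clear of everything.

I moved the tin to the mat, then the small, large and medium spools into their own dishes. I then checked the positions from the top and scene cameras; they disagree by up to about 8 mm, but both keep every piece well within its limit:

| Piece | Offset from centre, top camera (x, y) | Offset from centre, scene camera (x, y) | Limit |
|---|---|---|---|
| Large spool | 0, 0 mm | -3.1, -2.8 mm | 14 mm |
| Medium spool | 2.3, 0.5 mm | -3.4, -4.6 mm | 14 mm |
| Small spool | 0.5, 1.7 mm | 0.8, 1.3 mm | 14 mm |
| Tin on mat | 5.7, 0.6 mm | 0.1, -2.0 mm | 30 mm per edge |

- **Upright and flat:** all four look upright and flat in both final pictures. I judged this by eye and did not measure tilt or height.
- **Bobbin and jar:** both look unmoved. Their measured shift in the top picture was under 0.2 pixel (about 0.4 mm). The jar's match was weaker because the arm's shadow had changed around it.

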